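# Clamp a circuit board in the board holder

## Task

The circuit board lies loose and a little askew on the bars of the board holder. Push the sliding rod in by its knob until the board sits square in the grooves of both jaws and is lightly but firmly pinched against the sprung far jaw, feeling your way so that the bare board is not squeezed hard; then flip the cam lever right over its centre, down onto its stop, so that the rod is locked with the board still pinched, and let go. Leave the tools and the relay round the holder where they are.

Things in the scene. Friction and masses are not known exactly. Their poses are not given: they have to be found in the camera images.
- holder: Board holder, an aluminium frame fixed to the bench. Origin: bench top, under the rod's axis. Its +x is the closing direction in which the rod is pushed (roughly the robot's left), +y points roughly at the robot. Base plate 12 mm high, x -95 to 152, y -42 to 42 mm. Two support bars along x at y = -17 and 17, tops at z = 40 mm. Rod axis at y = 0, z = 32 mm.
- collar_top (a point): Middle of the top of the split collar that guides the rod and carries the lever: a block at holder x -60 to -30, y -18 to 18 mm, top at z = 54 mm, with ears out to y = -37 mm.
- far_slot (a point): Middle of the range of the far jaw: a black grooved bar 48 mm wide on an aluminium foot; springs (5 N per mm, 3.5 mm of travel) let it give towards +x. Its foot was screwed down anywhere along a slot by the last user: the bottom of its groove lies between 15 mm before and 15 mm beyond this point along the holder's x (x = 84 to 114 mm, z = 40 mm) and is not measured.
- slide_rod: Steel rod (14 mm thick) with a knob at its outer and the moving jaw at its inner end. Origin: centre of the knob's flat outer end; axes as the holder's. Origin at holder x = -170 mm drawn back, slides +x by up to 60 mm. O-rings drag on it: about 7 N slide it slowly with the lever open; it stays where left, also against up to 7 N of push from the board. Lever closed, it is locked.
- knob_end (a point): Same point as the origin of slide_rod: centre of the flat outer end (22 mm wide) of the black round knob (30 mm diameter, 22 mm long), on the rod's axis 32 mm above the bench. Push it along the holder's +x. Free space all round it.
- near_groove (a point): On the moving jaw, a black grooved bar 48 mm wide on the rod's inner end: middle of the bottom wall of its groove, level with the support bars' tops, 158 mm ahead of the knob's end. The groove's upper lip stands 3 mm out from that wall; the groove is 4 mm high, for the 2 mm board. Moves with the rod.
- board: Loose bare green circuit board, plate 50 x 75 x 2 mm, 60 g, parts up to 9 mm tall, lying on the bars. Origin 2 mm below the plate, which spans its own x -27 to 23, y -39 to 36 mm. Its +y points along the holder's +x, at first up to 5 degrees askew and some mm off both jaws. Its short edges go into the grooves. Squeezed with over 15 N it breaks; 3 to 7 N is a good pinch, under 1.5 N is loose.
- cam_lever (a joint): Cam lever angle, rad. 0: open, standing up, leaning 0.1 past upright to the holder's -y, away from the robot. 1.60: closed on its stop, lying over the collar towards the robot (+y). It turns about the holder's x. The cam resists with up to about 8 N at lever_grip until its centre at about 1.35 rad; beyond, it pulls itself to the stop. Let go earlier, it springs back open.
- lever_grip (a point): Middle of the lever's thickness, 58 mm from the hinge axis. The lever is 72 mm long, dark steel, 14 mm wide (along the holder's x), about 7 mm thick, free at both sides: it can be pinched across its width from above and then turns between the fingers, or be pushed. Closed, this point is 70 mm above the bench.
- lever_hinge (a point): Middle of the lever's hinge axis, at holder x = -45, y = -26, z = 64 mm. From it the lever_grip point lies at angle 1.70 rad minus the joint value, measured from the holder's +y up towards +z.
- lamp_shade (a point): Middle of the lower rim of the desk lamp's shade (cone, 200 mm wide, standing still, up to 140 mm higher). The lamp's horizontal bar runs from it to the robot's right, 500 mm above the bench, 600 mm ahead of the robot's axis, then slopes down to its foot behind the holder. Keep wrist and forearm clear.
- driver: Small green-handled screwdriver, 141 mm long, lying behind the holder. Bystander.
- hex_key_1: Black hex key, 82 mm long, lying behind the holder. Bystander.
- cutters: Side cutters with blue grips, 120 mm long, lying on the robot's side of the holder. Bystander.
- spare_relay: Clear-covered plug-in relay, 28 x 22 x 40 mm, standing beyond the holder's far end. Bystander.
There are look-alikes about, which are no part of the job. There is more than one size of the board; the job needs the larger.

How it is judged:
By the outcome, as a careful person would: the job done as asked, in the order asked, and still so for the second after the job is handed in, with the robot touching nothing.
It also fails if it takes over 53 s, if anything falls off the work surface, if the arm or the gripper's body presses on something with over 40 N, if the wrist force passes 120 N, or if a joint passes its speed limit or range.

## Robot

A 6-joint arm with a two-finger parallel gripper is mounted at the origin on a cart in front of the work surface, level with it; the furniture and walls round the work are solid. World frame = base frame: x ahead of the robot, y to its left, z up, the work surface at z = 0. Lengths are in m, angles in degrees, forces in N, time in s.
With the tool pointing down it reaches from about 0.3 to 0.775 m from the base axis. Payload 14.6 kg.
Tool frame: the origin (TCP) lies on the centre line of the jaws, within the pads' length; the fingertips stand arm.tip_extent ahead of it and the grasp point (between the pads) lies 3 mm ahead of it (arm.tip_extent is the distance from the TCP to the fingertips, in m); z points along the fingers, y is the line along which they close (so a half turn about z gives the same grasp; the last joint's range is limited). The gripper opens to 94 mm and grips with 3 to 60 N. Pads are 16 mm wide; open, the fingers measure 119 mm over their backs; the gripper's body (75 mm by 177 mm) begins 78 mm behind the grasp point.
Start: joints at [-77.67, 17.183, 87.147, -0, 75.671, -3.816], TCP at [0.153, -0.528, 0.227] pointing down, gripper open.
Joint ranges: [-173.82, 173.82], [-45.26, 126.66], [13.44, 144.39], [-59.66, 239.66], [0, 175.72], [-146.38, 146.38]. Speed limits (degrees/s): [127.2, 127.2, 147.25, 180, 180, 180].

## Interface

Orientations are given as [roll, pitch, yaw] about the fixed x, y, z axes, in that order (R = Rz(yaw) Ry(pitch) Rx(roll)).
In Python, from workcell import readout, vision, close_job, arm gives the robot as it stands.
- The arm moves only by the tool play_rows, never from a script. Its argument "steps" is a list of rows, each a list of 3 entries, a list of its own where there are three numbers: the shift along the tool's x, y, z in mm, then the turn about the tool's z in rad, then the opening, from -1 (shut) to 1 (fully open). In form: [[[dx, dy, dz], roll, gripper], ...]. A call has 1 to 5 rows; each row shifts and turns the commanded pose from where the row before left it, along the tool's axes as they then stand; what a row does not reach is not made up. A row lasts 1/8 s, in which the tool goes at most 62.5 mm and 10.7 degrees, less where a joint would pass 70% of its speed; a pose out of reach is approached as far as the arm can. A call is refused whole if a number of a shift passes 62.5 or a number of a turn 0.188, either way. A call with a gripper value outside its range is refused whole. The fingers move at their own pace and stop on an object; the grip force is fixed at half the most. Time passes only in rows, so rows that do not move let the fingers close. It gives the time, the measured TCP pose, the force, the opening and the grip force at its end, in the units of the state.
- readout.observe(): the state, without advancing time (a new reading comes with each control period).
- vision.get_image(name): name is "scene" or "top" or "wrist"; returns a dict with "frame" (480x640x3 uint8, red, green, blue), "depth" (480x640 float32, m along the optical axis (not along the pixel's ray), 0 where there is no reading), "fx", "fy", "cx", "cy" (pixels), "xyz" and "rotation" of the camera in the world. Camera axes: x right, y up, looking along -z (the intrinsics and any distortion apply to the point x, -y, -z); pixel columns grow to the right and rows downward; lengths in m; the calibration is good to about 2 mm. A picture is of the moment at which its call begins.
- close_job(): hands the job in; it is judged then, once.
The state is a dict: "time": time; "qpos": joint angles; "qd": joint speeds; "joint_torque": joint torques, N m; "position": TCP position; "tool_rot": TCP orientation; "ft_force": force on the tool from outside, world axes, zero at the start; "torque": the same for the moment, N m; "width": finger opening in m; "grasp_force": force on a finger pad.
Only numpy, scipy, OpenCV 4.12 (cv2) and the standard library are available. Lean on these libraries where they do the work, as an engineer would, in place of code of your own. Each camera call takes 0.05 s, during which the arm holds its last target. There are 200 camera calls.

## Working session

There is one attempt and no reset: what is moved stays moved. The work goes in short steps, Python scripts to look and compute and a tool call to move; the robot and the scene stay as the last step left them, time stands still between calls to the robot, and variables do not carry over. Pictures are saved under pics/ and viewed, at most 10 in all, crops included, and the job is handed in when it is done.

Besides the shell and the picture viewer there is one more tool, called after ">>>" as name(argument=value, ...) on one line, values as JSON. play_rows: Moves the arm, as the interface text tells. Its arguments: {"type":"object","properties":{"steps":{"type":"array"}},"required":["steps"]}

```bash
mkdir -p pics; ls; cat > h.py <<'E'
import numpy as np, cv2
from workcell import readout, vision, arm
def ray(im,u,v):
    d=np.array([(u-im['cx'])/im['fx'],-(v-im['cy'])/im['fy'],-1.0])
    return np.array(im['xyz']),np.array(im['rotation']).reshape(3,3)@d
def onz(im,u,v,z):
    o,d=ray(im,u,v); return o+d*(z-o[2])/d[2]
def dep(im,u,v):
    o,d=ray(im,u,v); return o+d*float(im['depth'][int(v),int(u)])
E
python3 - <<'E'
from h import *
import pickle
print(readout.observe(), arm.tip_extent)
for n in('scene','top'):
    im=vision.get_image(n); pickle.dump(im,open(n+'.pkl','wb'))
    cv2.imwrite(f'pics/{n}.png',im['frame'][...,::-1]); print(n,im['fx'],im['xyz'],np.round(im['rotation'],3).tolist(),[k for k in im])
E
```

```text
pics
{'time': 0.0, 'qpos': array([-7.76703768e+01,  1.72160265e+01,  8.71812044e+01, -1.02488532e-03,
        7.56702346e+01, -3.81676583e+00]), 'qd': array([ 0.02707028, -0.02158164,  0.02579654,  0.08186687, -0.01744972,
       -0.1258642 ]), 'joint_torque': array([ 2.37617569e-03, -5.31810200e+01, -3.52734303e+01,  7.09101255e-02,
        2.43897020e-02, -1.34877673e-04]), 'position': array([ 0.1528837 , -0.52807046,  0.22687583]), 'tool_rot': array([-1.79932618e+02, -3.50040510e-03,  1.61466413e+01]), 'ft_force': array([-0.08965836,  0.96487926, -0.56136679]), 'torque': array([ 0.01847006,  0.02188848, -0.01990012]), 'grasp_force': 0.0, 'width': 0.09421326341763336} 0.022
scene 554.7758513846934 [-0.03953071  0.47343539  0.97537977] [42.667, -0.741, -125.095] ['frame', 'depth', 'fx', 'fy', 'cx', 'cy', 'xyz', 'rotation']
top 519.5733019583025 [0.33388544 0.07449938 1.18436463] [11.561, -0.113, -91.616] ['frame', 'depth', 'fx', 'fy', 'cx', 'cy', 'xyz', 'rotation']
```

```bash
sed -i "s/np.array(im\['rotation'\]).reshape(3,3)@d/Rotation.from_euler('xyz',im['rotation'],degrees=True).as_matrix()@d/; 1a from scipy.spatial.transform import Rotation" h.py
```

```text
(no output)
```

View pics/scene.png

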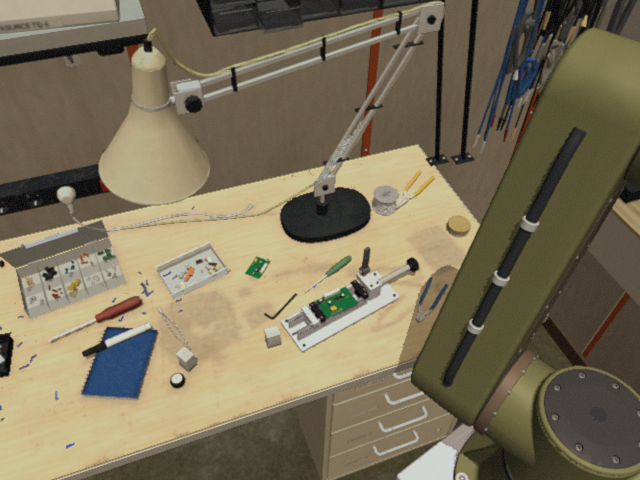

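View pics/top.png

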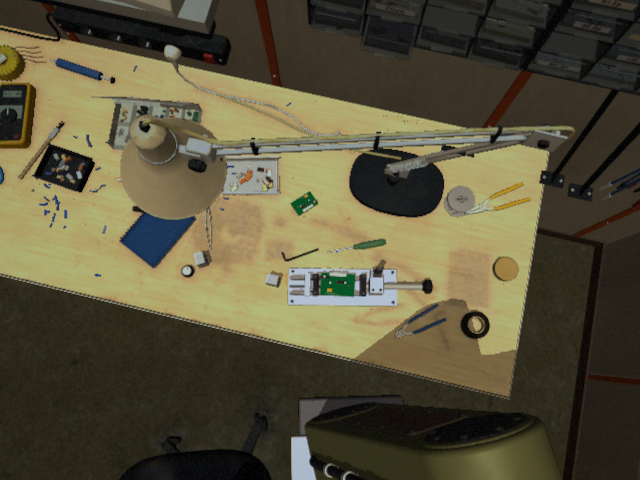

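Top view: the holder's white base spans (288–397, 267–305), with the board in it at (338,284), the knob at (427,286) and the lever's upper end at about (379,266). Look-alikes are the small loose board at (304,204), the relay-like cubes at (273,280) and (200,258), and the black ring at (475,324). By the description I choose the in-holder board, knob and lever. Next come the base plate's pose and a close crop.

```bash
python3 - <<'E'
from h import *
import pickle
T=pickle.load(open('top.pkl','rb')); S=pickle.load(open('scene.pkl','rb'))
f=T['frame'];hsv=cv2.cvtColor(f,cv2.COLOR_RGB2HSV)
m=((hsv[...,1]<45)&(hsv[...,2]>120)).astype(np.uint8); m[:, :280]=0;m[:,402:]=0;m[:258]=0;m[312:]=0
ys,xs=np.nonzero(m); r=cv2.minAreaRect(np.c_[xs,ys].astype(np.float32)); 
b=cv2.boxPoints(r); P=np.array([onz(T,u,v,.012) for u,v in b]); print(b,P)
e=P-np.roll(P,1,0); print(np.linalg.norm(e[:,:2],axis=1),np.degrees(np.arctan2(e[:,1],e[:,0])))
for n,p in dict(knob=(430,286),boardc=(338,284),leverTip=(379,264),lamp=(175,205)).items(): print(n,dep(T,*p))
for n,p in dict(knob=(412,265),lever=(367,250)).items(): print('S',n,dep(S,*p))
c1=cv2.resize(f[255:315,265:445],None,fx=4.4,fy=4.4,interpolation=2)
c2=cv2.resize(S['frame'][230:360,260:440],None,fx=2.5,fy=2.5,interpolation=2)
o=np.zeros((c1.shape[0]+c2.shape[0],c1.shape[1],3),np.uint8);o[:c1.shape[0]]=c1;o[c1.shape[0]:,:c2.shape[1]]=c2
cv2.imwrite('pics/crop.png',o[...,::-1])
E
```

```text
[[287.99997 304.99997]
 [287.99997 267.99997]
 [400.99997 267.99997]
 [400.99997 304.99997]] [[ 0.43187822  0.16099713  0.012     ]
 [ 0.51589039  0.1599469   0.012     ]
 [ 0.50870065 -0.09761116  0.012     ]
 [ 0.42475471 -0.09289821  0.012     ]]
[0.25399525 0.08401874 0.25765839 0.08407814] [ 88.39288043  -0.71621392 -91.5989986  176.78663546]
knob [ 0.46193652 -0.1542111   0.04567796]
boardc [0.47240878 0.04788352 0.04240871]
leverTip [ 0.52132023 -0.0492072  -0.00062823]
lamp [0.54475579 0.29119025 0.45309449]
S knob [ 0.45705861 -0.14482013  0.04029215]
S lever [ 0.48896491 -0.03584289  0.13154536]
```

View pics/crop.png

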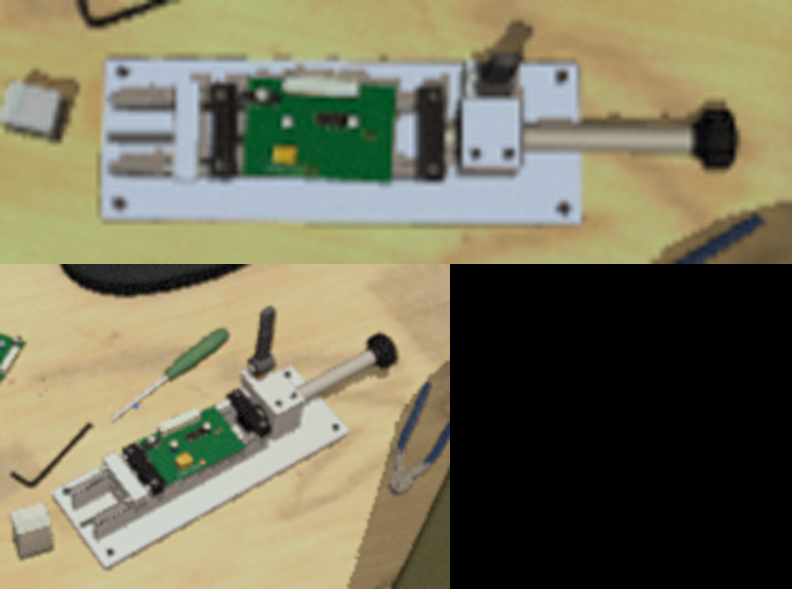

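The crop confirms the choice: large board loose between two black jaws, rod with the black knob on the right, lever upright behind the collar. Now the holder frame and targets.

```bash
cat >> h.py <<'E'
import pickle
def frame_holder():
    T=pickle.load(open('top.pkl','rb'))
    c=[(104,60),(580,62),(580,222),(103,219)]
    P=np.array([onz(T,265+(u+.5)/4.4-.5,255+(v+.5)/4.4-.5,.012) for u,v in c])[:,:2]
    ex=(P[0]+P[3]-P[1]-P[2]); ex/=np.linalg.norm(ex); ey=np.array([-ex[1],ex[0]])
    o=P.mean(0)-ex*.0285
    return o,ex,ey,P
def w2h(p):
    o,ex,ey,_=frame_holder(); d=np.array(p[:2])-o; return np.r_[d@ex*1e3,d@ey*1e3]
def h2w(x,y):
    o,ex,ey,_=frame_holder(); return o+ex*x/1e3+ey*y/1e3
E
python3 - <<'E'
from h import *
o,ex,ey,P=frame_holder(); print(P,o,ex,ey,np.degrees(np.arctan2(ex[1],ex[0])))
print([np.linalg.norm(P[i]-P[i-1]) for i in range(4)])
print('knob',h2w(-170,0),'hinge',h2w(-45,-26))
T=pickle.load(open('top.pkl','rb')); cx=lambda u,v:(265+(u+.5)/4.4-.5,255+(v+.5)/4.4-.5)
for n,(u,v,z) in dict(knobend=(735,137,.032),knobtop=(735,110,.04),collarTL=(461,97,.054),collarBR=(521,167,.054),levertip=(517,28,.136)).items(): print(n,w2h(onz(T,*cx(u,v),z)))
E
```

```text
[[ 0.51529865  0.15938455]
 [ 0.50737022 -0.08710656]
 [ 0.42489024 -0.08262166]
 [ 0.43325056  0.16092887]] [0.46925562 0.00916203] [0.03322118 0.99944802] [-0.99944802  0.03322118] 88.0962163755551
[np.float64(0.08206261820731985), np.float64(0.24661858556313243), np.float64(0.08260181805158567), np.float64(0.24369398099058007)]
knob [ 0.46360802 -0.16074413] hinge [ 0.49374631 -0.03667688]
knobend [-169.93508218   -0.31896384]
knobtop [-168.80674647  -13.01207974]
collarTL [-29.7224397  -16.96418901]
collarBR [-59.05200187  17.77094995]
levertip [-49.52764811 -38.19139848]
```

>>> play_rows(steps=[[[39, -23.5, 6], 0, -1], [[39, -23.5, 6], 0, -1], [[39, -23.5, 6], 0, -1], [[39, -23.5, 6], 0, -1], [[39, -23.5, 6], 0, -1]])

```text
time: 0.72
position: [0.3084, -0.3599, 0.1971]
tool_rot: [-180.0, 0.0, 16.1]
ft_force: [0.2, -0.2, -0.4]
width: 0.0477
grasp_force: 0.0
```

>>> play_rows(steps=[[[39, -23.5, 6], 0, -1], [[39, -23.5, 6], 0, -1], [[39, -23.5, 6], 0, -1], [[39, -23.5, 6], 0, -1], [[39, -23.5, 6], 0, -1]])

```text
time: 1.35
position: [0.463, -0.1928, 0.1671]
tool_rot: [-180.0, 0.0, 16.1]
ft_force: [-0.4, -1.2, 0.5]
width: 0.0008
grasp_force: 0.0
```

>>> play_rows(steps=[[[0, 0, 0], -0.18, -1], [[0, 0, 0], -0.18, -1], [[0, 0, 0], -0.18, -1], [[0, 0, 0], -0.18, -1], [[0, 0, 0], -0.18, -1]])

```text
time: 1.98
position: [0.4621, -0.194, 0.1672]
tool_rot: [-180.0, -0.0, 68.1]
ft_force: [0.3, -0.0, 0.4]
width: 0.0005
grasp_force: 0.0
```

>>> play_rows(steps=[[[0, 0, 0], -0.18, -1], [[0, 0, 0], -0.176, -1], [[0, 0, 0], 0, -1]])

```text
time: 2.35
position: [0.4621, -0.1941, 0.1672]
tool_rot: [-180.0, -0.0, 88.0]
ft_force: [0.6, -0.1, 0.4]
width: 0.0005
grasp_force: 0.0
```

>>> play_rows(steps=[[[0, 0, 45], 0, -1], [[0, 0, 45], 0, -1], [[0, 0, 43], 0, -1], [[8, 0, 0], 0, -1], [[6, 0, 0], 0, -1]])

```text
time: 2.98
position: [0.4633, -0.1798, 0.0359]
tool_rot: [179.9, 0.0, 88.0]
ft_force: [0.6, 0.8, 0.4]
width: 0.0002
grasp_force: 0.0
```

>>> play_rows(steps=[[[2, 0, 0], 0, -1], [[2, 0, 0], 0, -1], [[2, 0, 0], 0, -1]])

```text
time: 3.35
position: [0.4631, -0.1741, 0.035]
tool_rot: [180.0, 0.0, 88.1]
ft_force: [0.6, -0.6, 0.4]
width: 0.0003
grasp_force: 0.0
```

>>> play_rows(steps=[[[2, 0, 0], 0, -1], [[2, 0, 0], 0, -1], [[2, 0, 0], 0, -1]])

```text
time: 3.72
position: [0.4631, -0.1686, 0.0345]
tool_rot: [180.0, 0.1, 88.1]
ft_force: [-0.9, -6.7, -1.2]
width: 0.0005
grasp_force: 3.6
```

>>> play_rows(steps=[[[2, 0, 0], 0, -1], [[2, 0, 0], 0, -1]])

```text
time: 3.98
position: [0.4632, -0.1647, 0.0345]
tool_rot: [180.0, 0.1, 88.1]
ft_force: [-1.5, -6.6, 0.0]
width: 0.0008
grasp_force: 3.6
```

>>> play_rows(steps=[[[2, 0, 0], 0, -1], [[2, 0, 0], 0, -1], [[2, 0, 0], 0, -1], [[2, 0, 0], 0, -1]])

```text
time: 4.47
position: [0.4635, -0.1568, 0.0345]
tool_rot: [180.0, 0.1, 88.1]
ft_force: [-1.2, -6.2, -0.9]
width: 0.0001
grasp_force: 3.6
```

```bash
python3 - <<'E'
from h import *
im=vision.get_image('top'); c=im['frame'][262:308,305:405]
cv2.imwrite('pics/c2.png',cv2.resize(c,None,fx=7,fy=7,interpolation=2)[...,::-1]); print(readout.observe()['position'],readout.observe()['ft_force'])
E
```

```text
[ 0.46355146 -0.15659313  0.03450969] [-0.68897844 -5.54363996 -0.84780549]
```

View pics/c2.png

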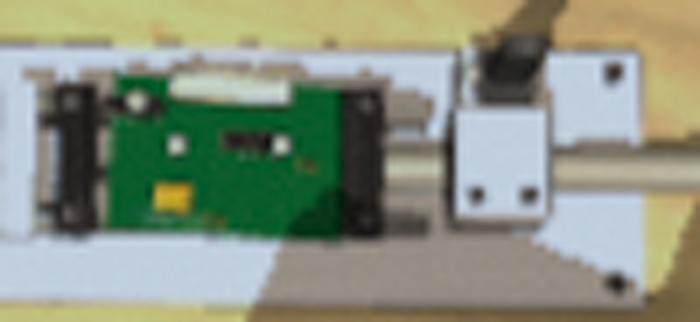

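The board's right edge is entering the near jaw's lip (345 px); its left edge at 112 px is about 4.5 mm from the far lip (98 px). About 9 mm remain, so I slow down.

>>> play_rows(steps=[[[1, 0, 0], 0, -1], [[1, 0, 0], 0, -1], [[1, 0, 0], 0, -1], [[1, 0, 0], 0, -1], [[1, 0, 0], 0, -1]])

```text
time: 5.15
position: [0.4637, -0.1518, 0.0345]
tool_rot: [180.0, 0.1, 88.1]
ft_force: [0.1, -7.8, -1.5]
width: 0.0007
grasp_force: 3.7
```

>>> play_rows(steps=[[[0.5, 0, 0], 0, -1], [[0.5, 0, 0], 0, -1]])

```text
time: 5.4
position: [0.4637, -0.1509, 0.0345]
tool_rot: [180.0, 0.1, 88.1]
ft_force: [0.2, -6.6, -1.2]
width: 0.0002
grasp_force: 3.7
```

>>> play_rows(steps=[[[0.5, 0, 0], 0, -1]])

```text
time: 5.52
position: [0.4638, -0.1503, 0.0345]
tool_rot: [180.0, 0.1, 88.1]
ft_force: [-1.6, -6.9, -0.7]
width: 0.0007
grasp_force: 3.7
```

>>> play_rows(steps=[[[0.5, 0, 0], 0, -1]])

```text
time: 5.65
position: [0.4638, -0.1498, 0.0345]
tool_rot: [180.0, 0.1, 88.1]
ft_force: [0.0, -7.2, -1.2]
width: 0.0006
grasp_force: 3.7
```

>>> play_rows(steps=[[[0.5, 0, 0], 0, -1]])

```text
time: 5.78
position: [0.4638, -0.1493, 0.0345]
tool_rot: [180.0, 0.1, 88.1]
ft_force: [-0.3, -6.9, -2.5]
width: 0.0005
grasp_force: 3.7
```

>>> play_rows(steps=[[[0.5, 0, 0], 0, -1]])

```text
time: 5.9
position: [0.4638, -0.1488, 0.0345]
tool_rot: [180.0, 0.1, 88.1]
ft_force: [-0.7, -7.1, -0.7]
width: 0.0002
grasp_force: 3.7
```

>>> play_rows(steps=[[[0.5, 0, 0], 0, -1]])

```text
time: 6.02
position: [0.4638, -0.1485, 0.0345]
tool_rot: [180.0, 0.1, 88.1]
ft_force: [-0.1, -10.2, -1.7]
width: 0.0003
grasp_force: 4.8
```

>>> play_rows(steps=[[[0, 0, 0], 0, -1]])

```text
time: 6.15
position: [0.4638, -0.1485, 0.0345]
tool_rot: [180.0, 0.1, 88.1]
ft_force: [0.2, -8.1, -2.3]
width: 0.0006
grasp_force: 4.2
```

>>> play_rows(steps=[[[0.2, 0, 0], 0, -1]])

```text
time: 6.28
position: [0.4639, -0.1484, 0.0345]
tool_rot: [180.0, 0.1, 88.1]
ft_force: [-1.3, -9.9, -2.4]
width: 0.0003
grasp_force: 5.0
```

>>> play_rows(steps=[[[0.3, 0, 0], 0, -1]])

```text
time: 6.4
position: [0.4638, -0.1482, 0.0345]
tool_rot: [180.0, 0.1, 88.1]
ft_force: [-0.6, -11.3, -2.5]
width: 0.0006
grasp_force: 5.5
```

```bash
python3 - <<'E'
from h import *
im=vision.get_image('top'); c=im['frame'][262:308,305:405]
cv2.imwrite('pics/c3.png',cv2.resize(c,None,fx=7,fy=7,interpolation=2)[...,::-1]); s=readout.observe();print(s['position'],s['ft_force'],s['grasp_force'],s['joint_torque'])
E
```

```text
[ 0.46386763 -0.14814535  0.03452718] [ -1.16063505 -10.51330708  -2.07947522] 5.170606116662384 [ 4.92439181e+00 -5.11754644e+01 -2.46376437e+01  1.92293979e+00
  8.68027881e-01 -2.82593997e-02]
```

View pics/c3.png

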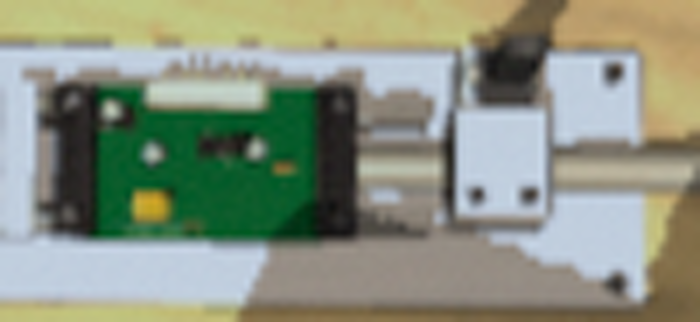

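The board sits square in both grooves (edges at 97 and 318 px, level). The pinch is about 3.5 N, so I add a touch more.

>>> play_rows(steps=[[[0.3, 0, 0], 0, -1]])

```text
time: 6.58
position: [0.4639, -0.1479, 0.0345]
tool_rot: [180.0, 0.1, 88.1]
ft_force: [-1.0, -11.8, -3.7]
width: 0.0003
grasp_force: 6.0
```

>>> play_rows(steps=[[[0, 0, 0], 0, -1]])

```text
time: 6.7
position: [0.4639, -0.148, 0.0345]
tool_rot: [180.0, 0.1, 88.1]
ft_force: [-0.6, -11.3, -2.3]
width: 0.0004
grasp_force: 5.6
```

>>> play_rows(steps=[[[-3, 0, 0], 0, -1], [[-17, 0, 0], 0, -1], [[0, 0, -60], 0, -1], [[0, 0, -60], 0, 0], [[0, 0, -60], 0, 1]])

```text
time: 7.32
position: [0.4627, -0.1675, 0.2165]
tool_rot: [-180.0, -0.0, 88.1]
ft_force: [1.0, 0.1, 0.0]
width: 0.017
grasp_force: 0.0
```

>>> play_rows(steps=[[[0, 0, 0], 0, 1], [[40, 0, 0], 0, 1], [[40, 1, 0], 0, 1], [[40, 1, 0], 0, 1], [[11, 0, 0], 0, 1]])

```text
time: 7.95
position: [0.4692, -0.0349, 0.2135]
tool_rot: [-179.9, -0.0, 88.2]
ft_force: [-0.5, -0.2, 0.1]
width: 0.0673
grasp_force: 0.0
```

>>> play_rows(steps=[[[0, 0, 0], 0, 1], [[0, 0, 0], 0, 1]])

```text
time: 8.2
position: [0.4694, -0.037, 0.2141]
tool_rot: [-180.0, 0.0, 88.1]
ft_force: [-0.5, 0.1, 0.2]
width: 0.087
grasp_force: 0.0
```

```bash
python3 - <<'E'
from h import *
s=readout.observe();print(s['position'],w2h(s['position']),s['width'],s['ft_force'])
im=vision.get_image('wrist'); pickle.dump(im,open('w.pkl','wb'));cv2.imwrite('pics/w.png',im['frame'][...,::-1])
im=vision.get_image('scene'); cv2.imwrite('pics/s2.png',im['frame'][100:430,200:640,::-1])
E
```

```text
[ 0.46940701 -0.03700153  0.21413313] [-46.1330469   -1.68491371] 0.0869970375136164 [-0.53789021  0.13147821  0.17584318]
```

View pics/w.png

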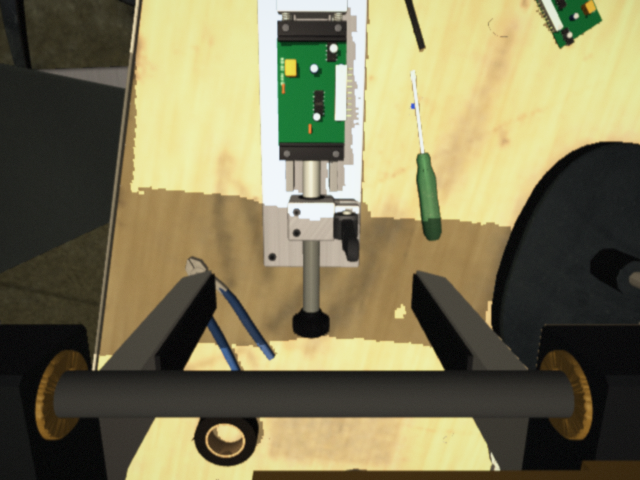

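The wrist view shows the board pinched (310,90), the lever standing at (350,235) behind the collar at (310,218), and both open fingers straddling it with free space on each side. I descend.

>>> play_rows(steps=[[[0, 0, 40], 0, 1], [[0, 0, 40], 0, 1], [[0, 0, 0], 0, 1], [[0, -4, 0], 0, 1], [[0, -4, 0], 0, 1]])

```text
time: 8.93
position: [0.4618, -0.0359, 0.1359]
tool_rot: [179.9, 0.0, 88.1]
ft_force: [0.4, 0.4, -0.1]
width: 0.094
grasp_force: 0.0
```

```bash
python3 - <<'E'
from h import *
s=readout.observe();print(s['position'],w2h(s['position']),s['width'],s['ft_force'])
im=vision.get_image('scene'); cv2.imwrite('pics/s3.png',cv2.resize(im['frame'][130:330,260:460,::-1],None,fx=3,fy=3,interpolation=2))
E
```

```text
[ 0.46181869 -0.03593265  0.13594674] [-45.31685359   5.934727  ] 0.09398881474474001 [ 0.42908405  0.36891472 -0.12785356]
```

View pics/s3.png

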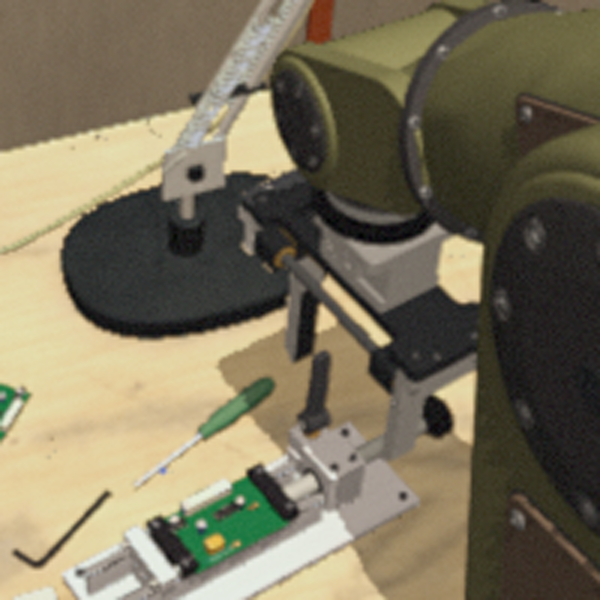

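The lever (317,385) stands between the two fingers. Swing it.

>>> play_rows(steps=[[[0, -6, -1], 0, 1], [[0, -6, -1], 0, 1], [[0, -6, 0], 0, 1], [[0, -6, 1], 0, 1], [[0, -7, 1], 0, 1]])

```text
time: 9.6
position: [0.4301, -0.0347, 0.1344]
tool_rot: [180.0, -0.0, 88.1]
ft_force: [2.3, 0.1, -1.5]
width: 0.094
grasp_force: 1.1
```

>>> play_rows(steps=[[[0, -7, 3], 0, 1], [[0, -6, 3], 0, 1], [[0, -6, 4.5], 0, 1], [[0, -5.5, 5.5], 0, 1]])

```text
time: 10.1
position: [0.4059, -0.0339, 0.1183]
tool_rot: [179.9, 0.0, 88.1]
ft_force: [5.3, 0.4, 1.6]
width: 0.0938
grasp_force: 2.1
```

>>> play_rows(steps=[[[0, -3.5, 5.5], 0, 1], [[0, -3.3, 5.7], 0, 1], [[0, -2, 6], 0, 1], [[0, -2, 6], 0, 1]])

```text
time: 10.6
position: [0.3951, -0.0335, 0.0948]
tool_rot: [180.0, 0.0, 88.1]
ft_force: [3.6, 0.5, 10.2]
width: 0.094
grasp_force: 6.0
```

>>> play_rows(steps=[[[0, 0, 0.7], 0, 1], [[0, 0, 0.7], 0, 1]])

```text
time: 10.85
position: [0.3955, -0.0336, 0.0944]
tool_rot: [179.9, 0.0, 88.1]
ft_force: [-6.1, 2.0, 23.6]
width: 0.0942
grasp_force: 10.7
```

It is on the stop (stiff, at the expected height). I lift off and check.

>>> play_rows(steps=[[[0, 0, -10], 0, 1], [[0, 0, -40], 0, 1], [[0, 0, -50], 0, 1], [[-50, 0, 0], 0, 1], [[-50, 0, 0], 0, 1]])

```text
time: 11.48
position: [0.3915, -0.1344, 0.1941]
tool_rot: [-180.0, 0.0, 88.2]
ft_force: [0.9, -0.4, -0.3]
width: 0.0941
grasp_force: 0.0
```

>>> play_rows(steps=[[[-50, 0, 0], 0, 1], [[-50, 0, 0], 0, 1], [[0, 0, 0], 0, 1]])

```text
time: 11.85
position: [0.3877, -0.2354, 0.1931]
tool_rot: [-179.9, -0.1, 87.9]
ft_force: [-0.0, 0.7, -0.7]
width: 0.0942
grasp_force: 0.0
```

```bash
python3 - <<'E'
from h import *
im=vision.get_image('scene'); a=im['frame'][230:360,260:440]
t=vision.get_image('top'); b=t['frame'][255:315,265:445]
a=cv2.resize(a,None,fx=2.6,fy=2.6,interpolation=2);b=cv2.resize(b,None,fx=4.4,fy=4.4,interpolation=2)
o=np.zeros((a.shape[0]+b.shape[0],b.shape[1],3),np.uint8);o[:b.shape[0]]=b;o[b.shape[0]:,:a.shape[1]]=a
cv2.imwrite('pics/end.png',o[...,::-1])
E
```

```text
(no output)
```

View pics/end.png

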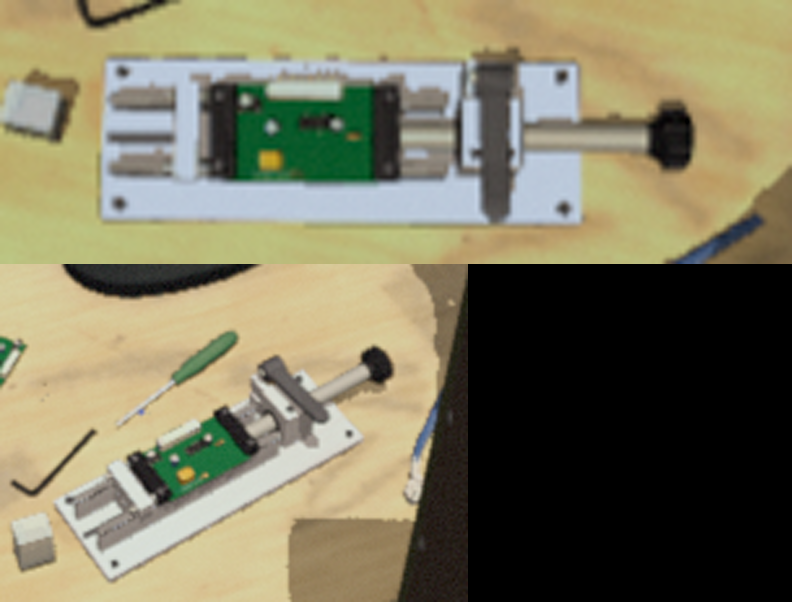

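The lever lies closed across the collar (495,140), the board is square between both jaws (237–375 px), and the bystanders are untouched.

```bash
python3 -c "
from workcell import close_job; print(close_job())"
```

```text
the job is handed in; nothing more can be done
None
```

The board sits square in both grooves with an estimated pinch of about 4–5 N, the cam lever is down on its stop, the arm is clear, and the job was handed in at about 12 s; no verdict came back.

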